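# Hold the case cover over its screw holes

### The job

Pick up the three-hole cover plate by its handle, turn it the way its holes match the threaded pillars of the open instrument case, and hold it level and still about 15 mm above the pillars with each hole straight over its pillar's thread, ready for someone to start the screws. Do not let the cover touch the case, and leave the four-hole plate and everything else on the bench where it is. Finish while holding the cover there: do not put it down or let go.

Things in the scene. Friction and masses are not known exactly. Their poses are not given: they have to be found in the camera images.
- cover_grip (a point): centre of the bar handle on the cover to lift, over the plate's centre, 40 mm above the plate's underside. The dark steel bar is 58 mm long (x), 11 mm wide (y), 14 mm tall, on two 8 mm round posts at x = -22 and +22 mm. Axes: x along the plate's length towards the end with two holes, y across, z up.
- cover: the cover to lift: aluminium plate 110 x 80 x 4 mm with a bar handle, lying flat on the table, with THREE 11 mm holes: two at the corners of one short end, (42, 27) and (42, -27) mm, one in the middle of the other, (-42, 0). Origin at the centre of its underside, axes as for its handle. 0.13 to 0.25 kg.
- cover_h0 (a point): cover, corner at x = +42, y = +27 mm: centre of its hole, at the underside of the plate (11 mm through hole)
- cover_h1 (a point): cover, corner at x = +42, y = -27 mm: centre of its hole, at the underside of the plate (11 mm through hole)
- cover_h2 (a point): cover, middle of the other end, x = -42, y = 0 mm: centre of its hole, at the underside of the plate (11 mm through hole)
- case: grey open-topped instrument case 116 x 86 x 50 mm, screwed to the table by two low ears (150 mm long over the ears), with a circuit board and three brass pillars inside; origin at the centre of its underside, x along its length towards the end with two pillars, z up. The pillars are at (42, 27), (42, -27) and (-42, 0) mm.
- case_t0 (a point): case, pillar at x = +42, y = +27 mm, belongs under cover_h0: centre of the mouth of a 5.6 mm threaded hole in a 14 mm brass pillar, 50 mm above the table (flush with the case rim); z up
- case_t1 (a point): case, pillar at x = +42, y = -27 mm, belongs under cover_h1: centre of the mouth of a 5.6 mm threaded hole in a 14 mm brass pillar, 50 mm above the table (flush with the case rim); z up
- case_t2 (a point): case, pillar at x = -42, y = 0 mm, belongs under cover_h2: centre of the mouth of a 5.6 mm threaded hole in a 14 mm brass pillar, 50 mm above the table (flush with the case rim); z up
- spare_grip (a point): not to be used: another plate with a handle, like the cover but told apart by its FOUR corner holes; this point is the centre of its handle bar, 40 mm above its underside, axes as the plate's
- spare: the same four-hole plate; origin at the centre of its underside
- tin: bystander: solder tin, 60 mm across, 32 mm tall; origin at the centre of its underside
- driver_grip (a point): bystander: screwdriver lying flat beyond the plates, this point on its handle
- dish: bystander: small steel dish, 72 mm across, 25 mm tall; origin under its centre
- flask: bystander: white plastic bottle, 44 mm across, 95 mm tall; origin under its centre
- meter: bystander: yellow multimeter lying flat, 130 x 75 x 34 mm; origin under its centre
- brasswool: bystander: steel cup of brass wool, 72 mm across, 41 mm tall; origin under its centre
Things that resemble listed ones, but are neither listed nor needed, are in the scene too. What is shaped like the cover but blue is not meant.

How it is judged:
By the outcome, as a careful person would: the job done as asked, in the order asked, and still so for the second after the job is handed in, while the arm keeps its last pose, push and grip.
It also fails if it takes over 40 s, if anything falls off the work surface, if the arm or the gripper's body presses on something with over 40 N, if the wrist force passes 120 N, or if a joint passes its speed limit or range.

### The arm

A 6-joint arm with a two-finger parallel gripper is mounted at the origin on the work surface. World frame = base frame: x ahead of the robot, y to its left, z up, the work surface at z = 0. Lengths are in m, angles in rad, forces in N, time in s.
With the tool pointing down it reaches from about 0.375 to 0.975 m from the base axis. Payload 3.8 kg.
Tool frame: the origin (TCP) lies on the centre line of the jaws, within the pads' length; the fingertips stand 14 mm ahead of it and the grasp point (between the pads) lies 5 mm behind it (bot.finger_overhang is the distance from the TCP to the fingertips, in m); y points along the fingers, x is the direction in which the jaws open and shut, and the axes are right-handed (so a half turn about y gives the same grasp; the last joint's range is limited). The gripper opens to 85 mm and grips with 20 to 120 N. Pads are 22 mm wide; open, the fingers measure 114 mm over their backs; the gripper's body (76 mm by 85 mm) begins 54 mm behind the grasp point. The pads swing forward as they close: fully open they stand 13 mm farther back than shut.
Start: joints at [1.25, 0.264, 1.604, -0, 1.274, -0.037], TCP at [0.189, 0.648, 0.245] pointing down, gripper open.
Joint ranges: [-2.63, 2.63], [-0.94, 2.18], [0.31, 2.57], [-1.31, 4.45], [0, 2.66], [-2.55, 2.55]. Speed limits (rad/s): [2.57, 2.57, 3.14, 3.14, 3.14, 3.14].

### API

Orientations are given as a rotation vector (axis times angle).
In Python, from workcell import readout, read_camera, bot, spotter gives the robot as it stands.
- The arm moves only by the tool jog_arm, never from a script. Its argument "increments" is a list of rows, each a list of 7 numbers: the shift along the tool's x, y, z in m, then the turn, a rotation vector about the tool's x, y, z in rad, then the opening, from 0 (shut) to 1 (fully open). A call has 1 to 10 rows; each row shifts and turns the pose as measured when the row begins, along the tool's axes as they then stand; what a row does not reach is not made up. A row lasts 1/8 s, in which the tool goes at most 62.5 mm and 10.7 degrees, less where a joint would pass 70% of its speed; a pose out of reach is approached as far as the arm can. A call with a gripper value outside its range is refused whole. The fingers move at their own pace and stop on an object; "force" is the grip in N (left out, the last holds). Time passes only in rows, so rows that do not move let the fingers close. It gives the time, the measured TCP pose, the force and the opening at its end, in the units of the state.
- readout.read_state(): the state, without advancing time (a new reading comes with each control period).
- read_camera(name): name is "scene" or "top"; returns a dict with "img" (420x560x3 uint8, blue, green, red), "range_z" (420x560 float32, m along the optical axis (not along the pixel's ray), 0 where there is no reading), "fx", "fy", "cx", "cy" (pixels), "distortion" ([k1, k2, p1, p2, k3] as OpenCV has them; the pictures are not rectified), "world_from_camera" (4x4, takes a point from camera to world coordinates). Camera axes: x right, y down, z forward; pixel columns grow to the right and rows downward; lengths in m; the calibration is good to about 2 mm. A picture is of the moment at which its call begins.
- bot.finish_job(): hands the job in, once; it reports no verdict.
Trained networks look in a picture, given as the dict that the camera call returned (one of the last four; its "shot" number tells which), for a name from the list of things; names that differ only in an ending like _2 or _b are one class to them, and where a whole thing is asked for, a point or a joint stands for the part that bears it (a point fixed in the world has none). Each returns a list of dicts, best first, with "p" (0 to 1); they miss things now and then, are a little off and sometimes report something else, mostly with a low value. They report only what shows in the picture. A call takes as long as a camera call. They do not tell look-alikes from the thing itself.
- spotter.masks_of(picture, thing): "mask" (420x560 bool, what is visible of it) and "location" ([column, row] in pixels, amid what is visible of it).
- spotter.spot_point(picture, thing): "location" ([column, row] in pixels: a listed point, or the origin of a listed thing).
The state is a dict: "time": time; "q": joint angles; "joint_vel": joint speeds; "joint_torque": joint torques, N m; "tool_pos": TCP position; "tcp_rot": TCP orientation; "wrist_force": force on the tool from outside, world axes, zero at the start; "torque": the same for the moment, N m; "width": opening from 0.0 (shut) to 1.0 (fully open).
Only numpy, scipy, OpenCV 4.12 (cv2) and the standard library are available. Lean on these libraries where they do the work, as an engineer would, in place of code of your own. Each camera call takes 0.05 s, during which the arm holds its last target. There are 200 camera calls.

## Working session

There is one attempt and no reset: what is moved stays moved. The work goes in short steps, Python scripts to look and compute and a tool call to move; the robot and the scene stay as the last step left them, time stands still between calls to the robot, and variables do not carry over. Pictures are saved under pics/ and viewed, about 8 in all and at most 12, crops included, and the job is handed in when it is done.

Besides the shell and the picture viewer there is one more tool, called as name(argument=value, ...) on one line, values as JSON. jog_arm: Moves the arm, as the interface text tells. Its arguments: {"type":"object","properties":{"increments":{"type":"array"},"force":{"type":"number"}},"required":["increments"]}

```bash
ls; mkdir -p pics; cat > h.py <<'E'
import numpy as np, cv2
from workcell import readout, read_camera, bot, spotter
def ray(p,uv):
    K=np.array([[p['fx'],0,p['cx']],[0,p['fy'],p['cy']],[0,0,1]])
    n=cv2.undistortPoints(np.array([[uv]],float),K,np.array(p['distortion'],float))[0,0]
    T=np.array(p['world_from_camera']); return T[:3,3],T[:3,:3]@np.array([n[0],n[1],1])
def at_z(p,uv,z):
    o,d=ray(p,uv); return o+d*(z-o[2])/d[2]
def depth(p,uv):
    o,d=ray(p,uv); c,r=np.round(uv).astype(int); return o+d*p['range_z'][r,c]
def proj(p,X):
    K=np.array([[p['fx'],0,p['cx']],[0,p['fy'],p['cy']],[0,0,1]])
    T=np.linalg.inv(np.array(p['world_from_camera']))
    return cv2.projectPoints(np.atleast_2d(X).astype(float),cv2.Rodrigues(T[:3,:3])[0],T[:3,3],K,np.array(p['distortion'],float))[0][:,0]
E
python3 - <<'E'
from h import *
np.set_printoptions(precision=4,suppress=True)
print(readout.read_state())
for n in ('top','scene'):
    p=read_camera(n); cv2.imwrite(f'pics/{n}0.png',p['img'])
    print(n,p['fx'],p['world_from_camera'])
    for t in ['cover','cover_grip','cover_h0','cover_h1','cover_h2','case','case_t0','case_t1','case_t2','spare','spare_grip','flask','meter']:
        for r in spotter.spot_point(p,t)[:4]:
            print(t,round(r['p'],2),np.round(r['location'],1),depth(p,r['location']))
E
```

```text
pics
{'time': 0.0, 'q': array([ 1.2501,  0.2647,  1.6054, -0.    ,  1.2737, -0.0369]), 'joint_vel': array([ 0.0008, -0.0003,  0.0013, -0.0003,  0.0006, -0.0005]), 'joint_torque': array([ -0.0003, -51.5123, -36.7305,  -0.0001,   0.0133,  -0.    ]), 'tool_pos': array([0.1888, 0.6473, 0.244 ]), 'tcp_rot': array([-1.3315, -0.9963,  0.9994]), 'wrist_force': array([-0.0194, -0.8073,  0.5905]), 'torque': array([-0.0127,  0.0062,  0.0056]), 'width': 0.9987226792870385}
top 432.7750103007057 [[ 0.0081 -0.9816  0.191   0.3095]
 [-0.9997 -0.0125 -0.0218 -0.016 ]
 [ 0.0238 -0.1908 -0.9813  1.3906]
 [ 0.      0.      0.      1.    ]]
cover 0.79 [330.  211.3] [ 0.5623 -0.231   0.0064]
cover 0.79 [387.5 208.9] [ 0.5724 -0.423   0.0075]
cover_grip 0.93 [390.9 206.2] [ 0.5734 -0.4223  0.0492]
cover_grip 0.63 [333.3 208.5] [ 0.5643 -0.2356  0.0458]
cover_grip 0.16 [253.1 221.7] [0.5184 0.0184 0.0487]
cover_h0 0.94 [321.7 219.7] [ 0.5342 -0.2033  0.0063]
cover_h0 0.91 [318.4 203.3] [ 0.5891 -0.1935  0.0033]
cover_h0 0.74 [382.3 196.8] [ 0.6148 -0.4093 -0.0004]
cover_h0 0.71 [170.  218.5] [0.5295 0.2865
[... 2818 characters left out ...]
0 0.57 [299.3 186.9] [ 0.3658 -0.1785  0.0044]
case_t1 0.98 [354.2 304.3] [0.583  0.2669 0.0476]
case_t1 0.95 [390.4 287. ] [0.4879 0.2792 0.0475]
case_t1 0.85 [377.1 316.9] [0.5677 0.3156 0.0455]
case_t1 0.57 [299.3 186.9] [ 0.3658 -0.1785  0.0044]
case_t2 0.98 [354.2 304.3] [0.583  0.2669 0.0476]
case_t2 0.95 [390.4 287. ] [0.4879 0.2792 0.0475]
case_t2 0.85 [377.1 316.9] [0.5677 0.3156 0.0455]
case_t2 0.57 [299.3 186.9] [ 0.3658 -0.1785  0.0044]
spare 0.64 [298.2 242.6] [0.5282 0.0192 0.0074]
spare_grip 0.31 [450.4 305.2] [0.4004 0.3763 0.0192]
flask 0.78 [450.7 307.6] [0.4018 0.3793 0.0153]
meter 0.69 [253.3 155.7] [ 0.4002 -0.3752  0.0323]
meter 0.17 [450.7 307.8] [0.4019 0.3795 0.0149]
```

```bash
python3 - <<'E'
import cv2,numpy as np
a=cv2.imread('pics/top0.png')[130:310,110:450]; cv2.imwrite('pics/a.png',cv2.resize(a,(800,424),interpolation=cv2.INTER_CUBIC))
b=cv2.imread('pics/scene0.png')[120:380,150:500]; cv2.imwrite('pics/b.png',cv2.resize(b,(800,594),interpolation=cv2.INTER_CUBIC))
E
```

```text
(no output)
```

View pics/a.png

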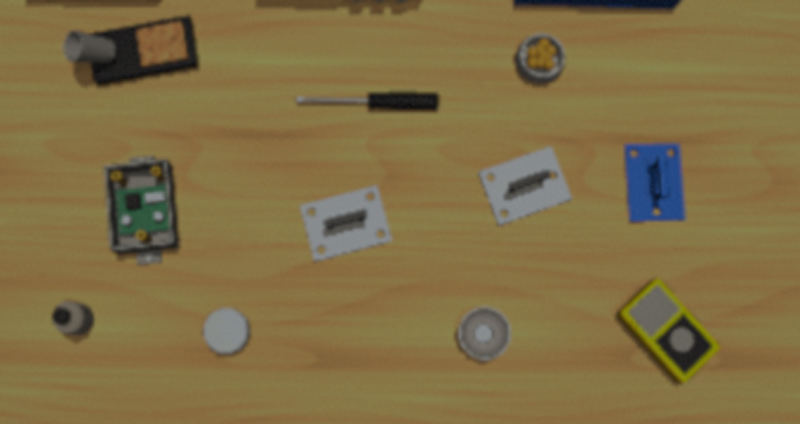

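View pics/b.png

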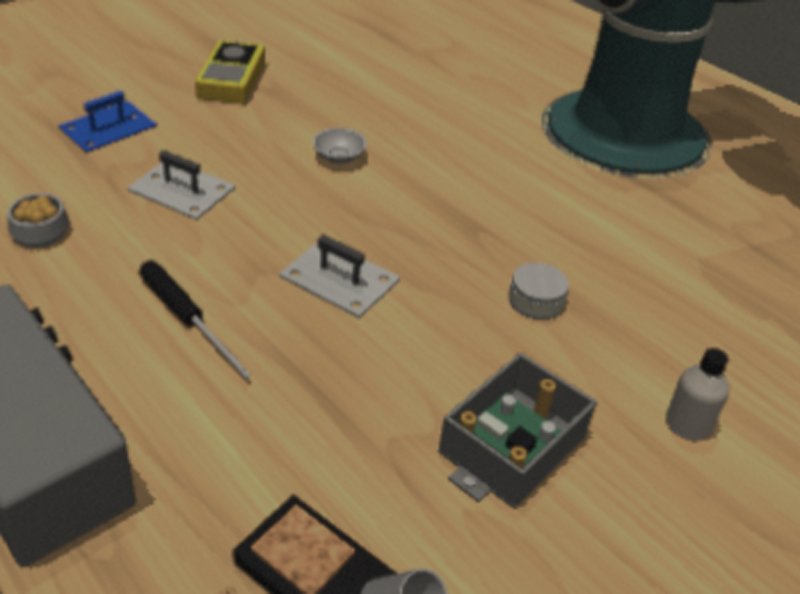

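The top crop shows the silver three-hole plate at crop (525,185), full px (333,208). Its two-hole end faces left and its single hole is at (552,175). The four-hole plate is at (345,222), the blue look-alike at (655,182) and the case at (142,205), with the two-pillar end pointing away from the robot. The scene view agrees. Next I fit the poses.

```bash
cat >> h.py <<'E'
from scipy.optimize import least_squares
from scipy.spatial.transform import Rotation as R
HX=np.array([[42,27],[42,-27],[-42,0]])/1000
def pts(x,z):
    c,s=np.cos(x[2]),np.sin(x[2]); return np.c_[HX@np.array([[c,s],[-s,c]])+x[:2],[z]*3]
def fit(pics,name,x0,z,extra=None,gate=9):
    obs=[]
    for p in pics:
        ls=[r for r in spotter.spot_point(p,name) if r['p']>.2]
        pr=proj(p,pts(x0,z))
        for i in range(3):
            d=[np.linalg.norm(pr[i]-r['location']) for r in ls]
            if d and min(d)<gate: obs.append((p,i,np.array(ls[int(np.argmin(d))]['location']),None))
        if extra:
            for r in spotter.spot_point(p,extra[0])[:4]:
                X=np.r_[x0[:2],extra[1]]
                if np.linalg.norm(proj(p,X)[0]-r['location'])<gate: obs.append((p,-1,np.array(r['location']),extra[1])); break
    f=lambda x: np.concatenate([(proj(p,pts(x,z)[i] if i>=0 else np.r_[x[:2],e])[0]-o) for p,i,o,e in obs])
    s=least_squares(f,x0,loss='soft_l1',x_scale=[.01,.01,.1]); return s.x,[(o[1],np.round(q,1).tolist()) for o,q in zip(obs,f(s.x).reshape(-1,2))]
E
python3 - <<'E'
from h import *
np.set_printoptions(precision=4,suppress=True)
t,s=read_camera('top'),read_camera('scene')
print(t['shot'])
for n,g in (('cover_h0',('cover_grip',.04)),):
    for ps in ([t],[s],[t,s]): print('cover',*fit(ps,n,[.562,-.235,1.75],0.0,g))
for ps in ([t],[s],[t,s]): print('case',*fit(ps,'case_t0',[.538,.288,.1],.05))
st=readout.read_state(); print(R.from_rotvec(st['tcp_rot']).as_matrix())
E
```

```text
3
cover [ 0.5714 -0.2453  1.8121] [(0, [0.8, -1.7]), (1, [-2.0, 0.7]), (2, [-0.8, 3.9]), (-1, [2.1, -0.8])]
cover [ 0.5695 -0.2346  1.852 ] [(0, [1.3, -1.0]), (1, [-0.7, -0.2]), (-1, [-0.2, 2.6])]
cover [ 0.5693 -0.2407  1.8589] [(0, [-0.1, -0.6]), (1, [-3.6, 1.9]), (2, [-2.4, 4.0]), (-1, [0.7, -0.2]), (0, [0.2, -2.1]), (1, [-1.7, -1.3]), (-1, [-1.3, 1.6])]
case [0.5338 0.29   0.3309] [(1, [-0.0, -0.8]), (2, [0.0, 0.7])]
case [0.5357 0.2849 0.2213] [(0, [-0.5, -0.7]), (1, [2.4, 0.1]), (2, [-0.5, 0.8])]
case [0.5357 0.2855 0.2251] [(1, [3.0, -0.8]), (2, [0.1, 0.5]), (0, [-0.1, -0.5]), (1, [2.7, 0.3]), (2, [-0.3, 1.0])]
[[ 0.28    0.     -0.96  ]
 [ 0.96   -0.0001  0.28  ]
 [-0.0001 -1.     -0.    ]]
```

```bash
cat >> h.py <<'E'
def fitobs(obs,x0,z):  # obs: list of (pic, idx, uv)
    f=lambda x: np.concatenate([proj(p,pts(x,z)[i])[0]-np.array(o) for p,i,o in obs])
    s=least_squares(f,x0,loss='soft_l1',x_scale=[.01,.01,.1]); return s.x,np.round(f(s.x).reshape(-1,2),1).tolist()
def tile(p,c,w,k,marks=()):
    c0,r0=int(c[0]-w/2),int(c[1]-w*3/8); w=int(w); h=w*3//4
    im=cv2.resize(p['img'][r0:r0+h,c0:c0+w],None,fx=k,fy=k,interpolation=cv2.INTER_CUBIC)
    for X in marks:
        u=(np.array(X)-[c0,r0]+.5)*k; cv2.drawMarker(im,tuple(int(v) for v in u),(255,0,255),cv2.MARKER_CROSS,8,1)
    return im,(c0,r0)
E
python3 - <<'E'
from h import *
np.set_printoptions(precision=4,suppress=True)
t,s=read_camera('top'),read_camera('scene')
cs=fitobs([(t,0,(159.4,204.5)),(t,1,(176,202.4)),(t,2,(169.6,230)),(s,1,(354.5,303.5)),(s,0,(377,318.5)),(s,2,(389.3,288.5))],[.53,.29,.1],.05)
cv=fitobs([(t,1,(318,205.5)),(t,0,(323.5,220.3)),(t,2,(344.4,204.2))],[.565,-.235,1.75],.004)
# try both orders
cv2_=fitobs([(t,0,(318,205.5)),(t,1,(323.5,220.3)),(t,2,(344.4,204.2))],[.565,-.235,1.75],.004)
print(cs);print(cv);print(cv2_)
b=min([cv,cv2_],key=lambda q:np.abs(q[1]).sum())[0]; c=cs[0]
rows=[]
for x,z in ((b,.004),(c,.05)):
    r=[]
    for p in (t,s):
        m=proj(p,pts(x,z)); im,o=tile(p,m.mean(0),66,6,m); r.append(cv2.resize(im,(396,294))); print(o)
    rows.append(np.hstack(r))
cv2.imwrite('pics/c.png',np.vstack(rows))
E
```

```text
(array([0.5346, 0.2864, 0.1387]), [[-0.7, -1.0], [-0.5, -1.0], [-0.2, -1.4], [0.4, -1.1], [0.0, -0.8], [0.2, -0.8]])
(array([ 0.572 , -0.2402,  1.9289]), [[-0.2, -0.3], [0.2, 0.2], [-0.0, 0.1]])
(array([ 0.5954, -0.2406,  1.3107]), [[0.3, 0.4], [-1.2, -29.8], [0.5, 0.7]])
(295, 185)
(200, 177)
(134, 186)
(340, 277)
```

View pics/c.png

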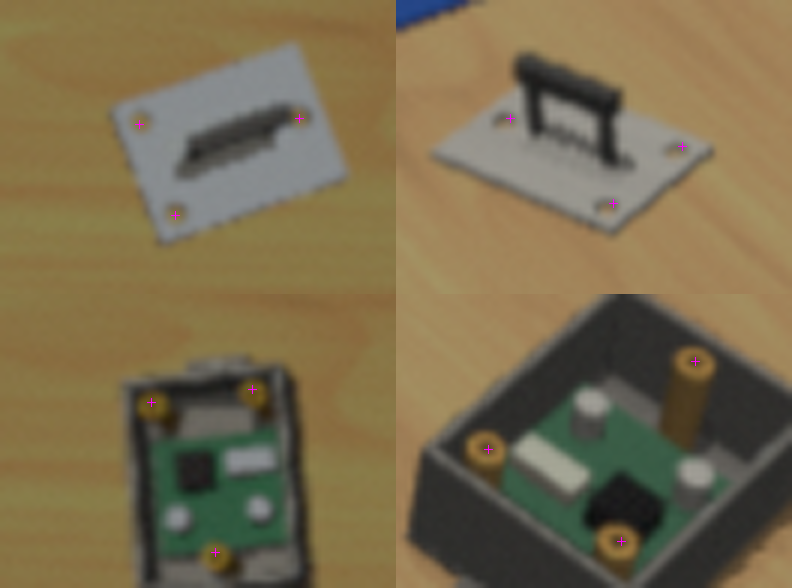

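Overlaid crosses land on the holes and pillars in all four tiles, so the fits hold: cover (0.572, -0.240, yaw 110.5°), case (0.535, 0.286, yaw 8°). I'll approach with the jaw axis across the bar.

```bash
cat > plan.py <<'E'
import sys; from h import *
# usage: plan.py x y z yawdeg(tool x) rows opening
x,y,z,yaw,n,op=map(float,sys.argv[1:7]); n=int(n)
s=readout.read_state(); p=s['tool_pos']; Q=R.from_rotvec(s['tcp_rot'])
def G(a): c,d=np.cos(a),np.sin(a); return R.from_matrix(np.array([[c,0,-d],[d,0,c],[0,-1,0]]))
m=Q.as_matrix(); a0=np.arctan2(m[1,0],m[0,0]); a1=np.radians(yaw)
if len(sys.argv)<8: a1=a0+(a1-a0+np.pi)%(2*np.pi)-np.pi
T=np.array([x,y,z]); print('now',np.round(p,4),round(np.degrees(a0),2),'tilt',np.round(np.degrees((G(a0).inv()*Q).as_rotvec()),2),'q',np.round(s['q'],2),'t',round(float(s['time']),2),'w',round(s['width'],3),'F',np.round(s['wrist_force'],1))
for i in range(n):
    t=(T-p)/(n-i); Qn=G(a0+(a1-a0)*(i+1)/n); d=Q.inv().apply(t); r=(Q.inv()*Qn).as_rotvec()
    print([*(np.round(d,4).tolist()),*(np.round(r,3).tolist()),op]); p=p+t; Q=Qn
E
python3 plan.py .572 -.240 .16 20.5 20 1
```

```text
now [0.189  0.648  0.2453] 73.74 tilt [-0. -0.  0.] q [ 1.25  0.26  1.6  -0.    1.27 -0.04] t 2.2 w 0.999 F [-0.1  0.7 -0.3]
[-0.0373, 0.0043, -0.0308, 0.0, 0.046, -0.0, 1.0]
[-0.0358, 0.0043, -0.0325, 0.0, 0.046, 0.0, 1.0]
[-0.0342, 0.0043, -0.0341, 0.0, 0.046, 0.0, 1.0]
[-0.0326, 0.0043, -0.0357, 0.0, 0.046, 0.0, 1.0]
[-0.0309, 0.0043, -0.0372, -0.0, 0.046, 0.0, 1.0]
[-0.0292, 0.0043, -0.0386, 0.0, 0.046, -0.0, 1.0]
[-0.0273, 0.0043, -0.0399, 0.0, 0.046, 0.0, 1.0]
[-0.0255, 0.0043, -0.0411, 0.0, 0.046, 0.0, 1.0]
[-0.0235, 0.0043, -0.0422, 0.0, 0.046, 0.0, 1.0]
[-0.0215, 0.0043, -0.0433, 0.0, 0.046, 0.0, 1.0]
[-0.0195, 0.0043, -0.0442, 0.0, 0.046, 0.0, 1.0]
[-0.0174, 0.0043, -0.0451, 0.0, 0.046, 0.0, 1.0]
[-0.0153, 0.0043, -0.0459, 0.0, 0.046, 0.0, 1.0]
[-0.0132, 0.0043, -0.0465, 0.0, 0.046, 0.0, 1.0]
[-0.011, 0.0043, -0.0471, 0.0, 0.046, 0.0, 1.0]
[-0.0088, 0.0043, -0.0475, 0.0, 0.046, 0.0, 1.0]
[-0.0066, 0.0043, -0.0479, 0.0, 0.046, 0.0, 1.0]
[-0.0043, 0.0043, -0.0482, 0.0, 0.046, 0.0, 1.0]
[-0.0021, 0.0043, -0.0483, 0.0, 0.046, 0.0, 1.0]
[0.0001, 0.0043, -0.0484, 0.0, 0.046, 0.0, 1.0]
```

jog_arm(increments=[[-0.037,0.004,-0.031,0,0.046,0,1],[-0.036,0.004,-0.033,0,0.046,0,1],[-0.034,0.004,-0.034,0,0.046,0,1],[-0.033,0.004,-0.036,0,0.046,0,1],[-0.031,0.004,-0.037,0,0.046,0,1],[-0.029,0.004,-0.039,0,0.046,0,1],[-0.027,0.004,-0.04,0,0.046,0,1],[-0.026,0.004,-0.041,0,0.046,0,1],[-0.024,0.004,-0.042,0,0.046,0,1],[-0.022,0.004,-0.043,0,0.046,0,1]])

```text
time: 3.45
tool_pos: [0.3841, 0.1936, 0.2054]
tcp_rot: [-1.472, -0.647, 0.633]
wrist_force: [0.3, 0.7, -0.2]
width: 0.999
```

```bash
python3 plan.py .572 -.240 .13 20.5 10 1
```

```text
now [0.3841 0.1936 0.2054] 46.95 tilt [-0.07  0.   -0.51] q [ 0.41 -0.19  2.15  0.    1.17 -0.41] t 3.45 w 0.999 F [ 0.3  0.7 -0.2]
[-0.0189, 0.0074, -0.0433, 0.001, 0.046, 0.009, 1.0]
[-0.0168, 0.0075, -0.0441, 0.0, 0.046, 0.0, 1.0]
[-0.0148, 0.0075, -0.0449, 0.0, 0.046, 0.0, 1.0]
[-0.0127, 0.0075, -0.0455, 0.0, 0.046, 0.0, 1.0]
[-0.0106, 0.0075, -0.0461, 0.0, 0.046, 0.0, 1.0]
[-0.0084, 0.0075, -0.0465, 0.0, 0.046, 0.0, 1.0]
[-0.0063, 0.0075, -0.0468, 0.0, 0.046, 0.0, 1.0]
[-0.0041, 0.0075, -0.0471, 0.0, 0.046, 0.0, 1.0]
[-0.0019, 0.0075, -0.0472, 0.0, 0.046, 0.0, 1.0]
[0.0002, 0.0075, -0.0473, 0.0, 0.046, 0.0, 1.0]
```

jog_arm(increments=[[-0.019,0.0075,-0.0435,0.001,0.046,0.009,1],[-0.017,0.0075,-0.044,0,0.046,0,1],[-0.015,0.0075,-0.045,0,0.046,0,1],[-0.013,0.0075,-0.0455,0,0.046,0,1],[-0.0105,0.0075,-0.046,0,0.046,0,1],[-0.0085,0.0075,-0.0465,0,0.046,0,1],[-0.0065,0.0075,-0.047,0,0.046,0,1],[-0.004,0.0075,-0.047,0,0.046,0,1],[-0.002,0.0075,-0.047,0,0.046,0,1],[0,0.0075,-0.047,0,0.046,0,1]])

```text
time: 4.7
tool_pos: [0.5751, -0.2577, 0.1329]
tcp_rot: [-1.555, -0.277, 0.259]
wrist_force: [0.2, 0.1, -0.5]
width: 0.999
```

```bash
python3 plan.py .572 -.240 .035 20.5 7 0.6
```

```text
now [ 0.5751 -0.2577  0.1329] 19.56 tilt [-0.17  0.   -0.62] q [-0.46  0.26  1.82  0.01  1.05 -0.81] t 4.7 w 0.999 F [ 0.2  0.1 -0.5]
[0.0003, 0.014, 0.0026, 0.003, -0.002, 0.011, 0.6]
[0.0004, 0.014, 0.0025, 0.0, -0.002, 0.0, 0.6]
[0.0004, 0.014, 0.0025, 0.0, -0.002, 0.0, 0.6]
[0.0005, 0.014, 0.0025, 0.0, -0.002, 0.0, 0.6]
[0.0005, 0.014, 0.0025, 0.0, -0.002, 0.0, 0.6]
[0.0005, 0.014, 0.0025, 0.0, -0.002, 0.0, 0.6]
[0.0005, 0.014, 0.0025, 0.0, -0.002, 0.0, 0.6]
```

jog_arm(increments=[[0.001,0.012,0.009,0.003,-0.008,0.011,0.7],[0.001,0.012,0.009,0,-0.008,0,0.7],[0,0.012,0,0,0,0,0.7],[0,0,0,0,0,0,0.7]])

```text
time: 5.2
tool_pos: [0.5702, -0.24, 0.0938]
tcp_rot: [-1.552, -0.278, 0.282]
wrist_force: [-1.1, 0.9, -0.5]
width: 0.701
```

```bash
python3 plan.py .572 -.240 .035 20.5 5 0.6; python3 - <<'E'
from h import *
s=read_camera('scene'); t=read_camera('top')
x=[.572,-.24,1.929]
a,_=tile(s,proj(s,[.572,-.24,.05])[0],80,5,proj(s,pts(x,.004)))
b,_=tile(t,proj(t,[.572,-.24,.05])[0],80,5,proj(t,pts(x,.004)))
cv2.imwrite('pics/d.png',np.hstack([a,b]))
E
```

```text
now [ 0.5702 -0.24    0.0938] 20.44 tilt [0.07 0.   0.1 ] q [-0.44  0.29  1.86 -0.    0.99 -0.79] t 5.2 w 0.701 F [-1.1  0.9 -0.5]
[0.0004, 0.0118, -0.0001, -0.001, -0.0, -0.002, 0.6]
[0.0003, 0.0118, -0.0001, 0.0, -0.0, 0.0, 0.6]
[0.0003, 0.0118, -0.0001, 0.0, -0.0, 0.0, 0.6]
[0.0003, 0.0118, -0.0001, 0.0, -0.0, 0.0, 0.6]
[0.0003, 0.0118, -0.0001, 0.0, -0.0, 0.0, 0.6]
```

View pics/d.png

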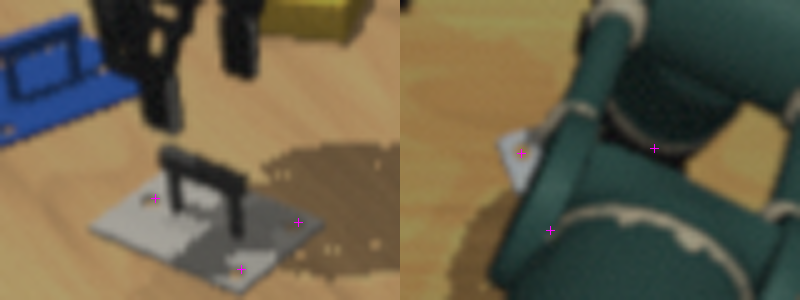

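The left tile shows both fingertips, (162,130) and (240,75), straddling the bar centred near (202,172). The arm blocks the top view. Next I descend and grip.

jog_arm(increments=[[0.001,0.015,0,0,0,0,0.6],[0,0.015,0,0,0,0,0.6],[0,0.014,0,0,0,0,0.6],[0,0.01,0,0,0,0,0.6],[0,0.004,0,0,0,0,0.6],[0,0,0,0,0,0,0.6]])

```text
time: 6.05
tool_pos: [0.5726, -0.2403, 0.0335]
tcp_rot: [-1.554, -0.281, 0.28]
wrist_force: [1.5, -0.3, -0.2]
width: 0.602
```

```bash
python3 plan.py .572 -.240 .035 20.5 1 0.6
```

```text
now [ 0.5726 -0.2403  0.0335] 20.45 tilt [-0.06  0.   -0.02] q [-0.44  0.37  1.89 -0.    0.88 -0.79] t 6.05 w 0.602 F [ 1.5 -0.3 -0.2]
[-0.0005, -0.0015, 0.0005, 0.001, -0.001, 0.0, 0.6]
```

jog_arm(increments=[[0,-0.0015,0,0,0,0,0],[0,0,0,0,0,0,0],[0,0,0,0,0,0,0],[0,0,0,0,0,0,0],[0,0,0,0,0,0,0],[0,0,0,0,0,0,0],[0,0,0,0,0,0,0]], force=70)

```text
time: 6.92
tool_pos: [0.5733, -0.2407, 0.0362]
tcp_rot: [-1.555, -0.282, 0.278]
wrist_force: [0.2, 0.4, -1.7]
width: 0.113
```

```bash
python3 plan.py .572 -.240 .16 20.5 5 0
```

```text
now [ 0.5733 -0.2407  0.0362] 20.44 tilt [-0.15  0.   -0.1 ] q [-0.44  0.37  1.89 -0.    0.88 -0.79] t 6.92 w 0.113 F [ 0.2  0.4 -1.7]
[-0.0002, -0.0248, 0.0002, 0.003, -0.0, 0.002, 0.0]
[-0.0002, -0.0248, 0.0002, 0.0, -0.0, 0.0, 0.0]
[-0.0002, -0.0248, 0.0002, 0.0, -0.0, 0.0, 0.0]
[-0.0002, -0.0248, 0.0002, 0.0, -0.0, 0.0, 0.0]
[-0.0002, -0.0248, 0.0002, 0.0, -0.0, 0.0, 0.0]
```

jog_arm(increments=[[0,-0.01,0,0,0,0,0],[0,-0.02,0,0,0,0,0],[0,-0.03,0,0,0,0,0],[0,-0.03,0,0,0,0,0],[0,-0.03,0,0,0,0,0],[0,-0.01,0,0,0,0,0],[0,0,0,0,0,0,0]])

```text
time: 7.8
tool_pos: [0.5734, -0.2406, 0.1766]
tcp_rot: [-1.557, -0.284, 0.276]
wrist_force: [-0.1, -0.2, -2.9]
width: 0.114
```

```bash
python3 plan.py .5346 .2864 .2 -82.1 20 0; python3 - <<'E'
from h import *
s=read_camera('scene'); p=readout.read_state()['tool_pos']
a,_=tile(s,proj(s,p)[0],80,6)
cv2.imwrite('pics/e.png',a)
E
```

```text
now [ 0.5734 -0.2406  0.1766] 20.45 tilt [-0.3   0.   -0.25] q [-0.44  0.21  1.8  -0.    1.12 -0.79] t 7.8 w 0.114 F [-0.1 -0.2 -2.9]
[0.0074, -0.0013, 0.0254, 0.005, 0.089, 0.005, 0.0]
[0.0051, -0.0012, 0.0259, 0.0, 0.089, 0.0, 0.0]
[0.0028, -0.0012, 0.0263, 0.0, 0.089, 0.0, 0.0]
[0.0004, -0.0012, 0.0264, 0.0, 0.089, 0.0, 0.0]
[-0.002, -0.0012, 0.0263, 0.0, 0.089, 0.0, 0.0]
[-0.0043, -0.0012, 0.0261, 0.0, 0.089, 0.0, 0.0]
[-0.0066, -0.0012, 0.0256, 0.0, 0.089, 0.0, 0.0]
[-0.0089, -0.0012, 0.0249, 0.0, 0.089, 0.0, 0.0]
[-0.0111, -0.0012, 0.024, 0.0, 0.089, 0.0, 0.0]
[-0.0132, -0.0012, 0.0229, 0.0, 0.089, 0.0, 0.0]
[-0.0152, -0.0012, 0.0216, 0.0, 0.089, 0.0, 0.0]
[-0.017, -0.0012, 0.0202, 0.0, 0.089, 0.0, 0.0]
[-0.0188, -0.0012, 0.0186, 0.0, 0.089, 0.0, 0.0]
[-0.0204, -0.0012, 0.0168, 0.0, 0.089, 0.0, 0.0]
[-0.0218, -0.0012, 0.0149, 0.0, 0.089, 0.0, 0.0]
[-0.023, -0.0012, 0.0129, 0.0, 0.089, 0.0, 0.0]
[-0.0241, -0.0012, 0.0108, 0.0, 0.089, 0.0, 0.0]
[-0.025, -0.0012, 0.0086, -0.0, 0.089, -0.0, 0.0]
[-0.0256, -0.0012, 0.0064, 0.0, 0.089, 0.0, 0.0]
[-0.0261, -0.0012, 0.0041, 0.0, 0.089, 0.0, 0.0]
```

View pics/e.png

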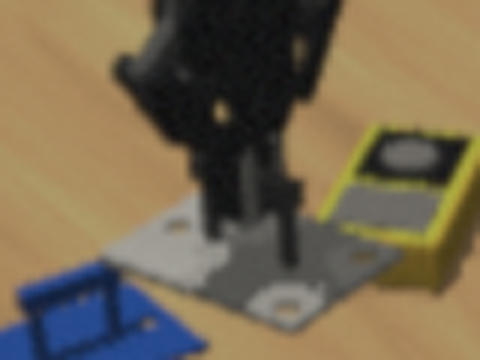

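The cover is held level in the gripper, with its three holes at about (180,227), (287,308) and (360,257). Carrying it at z≈0.18.

jog_arm(increments=[[0.0074,-0.001,0.0254,0.005,0.089,0.005,0],[0.005,-0.001,0.026,0,0.089,0,0],[0.003,-0.001,0.026,0,0.089,0,0],[0,-0.001,0.0265,0,0.089,0,0],[-0.002,-0.001,0.0265,0,0.089,0,0],[-0.004,-0.001,0.026,0,0.089,0,0],[-0.0065,-0.001,0.0255,0,0.089,0,0],[-0.009,-0.001,0.025,0,0.089,0,0],[-0.011,-0.001,0.024,0,0.089,0,0],[-0.013,-0.001,0.023,0,0.089,0,0]])

```text
time: 9.1
tool_pos: [0.5454, 0.0312, 0.168]
tcp_rot: [-1.528, 0.47, -0.419]
wrist_force: [-0.2, -0.5, -2.8]
width: 0.115
```

```bash
python3 plan.py .5346 .2864 .19 -82.1 10 0
```

```text
now [0.5454 0.0312 0.168 ] -32.49 tilt [-0.69 -0.01  1.73] q [0.01 0.1  1.94 0.01 1.13 0.57] t 9.1 w 0.115 F [-0.2 -0.5 -2.8]
[-0.0147, -0.002, 0.0209, 0.013, 0.087, -0.03, 0.0]
[-0.0164, -0.0022, 0.0196, 0.0, 0.087, 0.0, 0.0]
[-0.018, -0.0022, 0.0181, 0.0, 0.087, 0.0, 0.0]
[-0.0195, -0.0022, 0.0165, 0.0, 0.087, 0.0, 0.0]
[-0.0209, -0.0022, 0.0147, 0.0, 0.087, 0.0, 0.0]
[-0.0221, -0.0022, 0.0129, 0.0, 0.087, 0.0, 0.0]
[-0.0231, -0.0022, 0.0109, 0.0, 0.087, 0.0, 0.0]
[-0.0239, -0.0022, 0.0089, -0.0, 0.087, -0.0, 0.0]
[-0.0246, -0.0022, 0.0068, 0.0, 0.087, 0.0, 0.0]
[-0.0251, -0.0022, 0.0046, 0.0, 0.087, 0.0, 0.0]
```

jog_arm(increments=[[-0.0147,-0.002,0.021,0.013,0.087,-0.03,0],[-0.0165,-0.003,0.0195,0,0.087,0,0],[-0.018,-0.003,0.018,0,0.087,0,0],[-0.0195,-0.003,0.0165,0,0.087,0,0],[-0.021,-0.003,0.0145,0,0.087,0,0],[-0.022,-0.003,0.013,0,0.087,0,0],[-0.023,-0.002,0.011,0,0.087,0,0],[-0.024,-0.002,0.009,0,0.087,0,0],[-0.0245,-0.002,0.007,0,0.087,0,0],[-0.02,0,0.003,0,0.06,0,0]])

```text
time: 10.35
tool_pos: [0.5254, 0.2869, 0.1709]
tcp_rot: [-1.297, 1.13, -1.101]
wrist_force: [0.1, -0.4, -2.2]
width: 0.112
```

```bash
python3 plan.py .5346 .2864 .15 -82.1 4 0
```

```text
now [0.5254 0.2869 0.1709] -82.4 tilt [-1.82  0.   -0.3 ] q [0.46 0.2  1.83 0.01 1.15 1.89] t 10.35 w 0.112 F [ 0.1 -0.4 -2.2]
[0.0004, 0.0052, 0.0024, 0.032, -0.001, 0.005, 0.0]
[0.0004, 0.0052, 0.0023, 0.0, -0.001, 0.0, 0.0]
[0.0004, 0.0052, 0.0023, 0.0, -0.001, 0.0, 0.0]
[0.0004, 0.0052, 0.0023, 0.0, -0.001, 0.0, 0.0]
```

jog_arm(increments=[[0.001,0.01,0.0025,0.032,0,0.005,0],[0,0.01,0.0025,0,0,0,0],[0,0.01,0.0025,0,0,0,0],[0,0.005,0.0015,0,0,0,0],[0,0,0,0,0,0,0],[0,0,0,0,0,0,0]])

```text
time: 11.1
tool_pos: [0.5317, 0.2867, 0.1283]
tcp_rot: [-1.278, 1.115, -1.109]
wrist_force: [0.3, -0.2, -2.2]
width: 0.113
```

```bash
python3 plan.py .5346 .2864 .101 -82.1 3 0;  python3 - <<'E'
from h import *
s=read_camera('scene'); t=read_camera('top'); z=readout.read_state()['tool_pos'][2]-.036
c=[.5346,.2864,.1387]; ims=[]
for p in (s,t):
    im,o=tile(p,proj(p,[.5346,.2864,z])[0],80,5,np.vstack([proj(p,pts(c,z+.004))])); ims.append(im); print(o)
cv2.imwrite('pics/f.png',np.hstack(ims))
E
```

```text
now [0.5317 0.2867 0.1283] -82.38 tilt [-0.52  0.   -0.17] q [0.45 0.23 1.87 0.   1.05 1.89] t 11.1 w 0.113 F [ 0.3 -0.2 -2.2]
[0.0002, 0.0091, 0.001, 0.009, -0.002, 0.003, 0.0]
[0.0002, 0.0091, 0.0009, 0.0, -0.002, 0.0, 0.0]
[0.0002, 0.0091, 0.0009, 0.0, -0.002, 0.0, 0.0]
(341, 254)
(125, 183)
```

View pics/f.png

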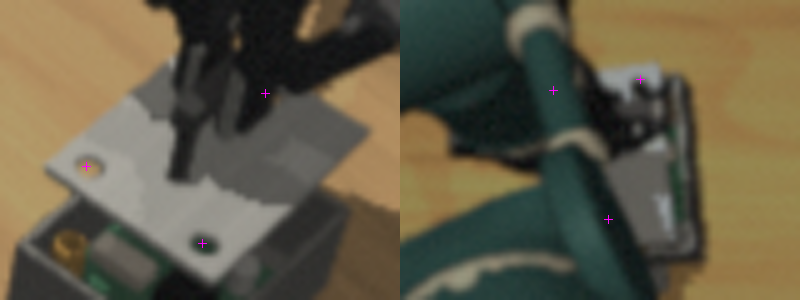

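In the left tile the visible holes, about (90,167) and (204,243), sit within a pixel of the predicted positions. The cover overlies the case in the right orientation. Lowering to working height.

jog_arm(increments=[[0,0.008,0.0015,0.009,-0.003,0.003,0],[0,0.008,0.001,0,-0.002,0,0],[0,0.006,0.0005,0,0,0,0],[0,0.002,0,0,0,0,0],[0,0,0,0,0,0,0],[0,0,0,0,0,0,0]])

```text
time: 11.95
tool_pos: [0.5351, 0.2873, 0.1034]
tcp_rot: [-1.27, 1.106, -1.107]
wrist_force: [0.0, 0.5, -1.8]
width: 0.113
```

```bash
python3 plan.py .5346 .2864 .101 -82.1 1 0;  python3 - <<'E'
from h import *
np.set_printoptions(precision=4,suppress=True)
s=read_camera('scene'); z=readout.read_state()['tool_pos'][2]-.036
cv2.imwrite('pics/scene1.png',s['img'])
c=[.5346,.2864,.1387]
m=proj(s,pts(c,z+.004)); im,o=tile(s,proj(s,[.5346,.2864,z])[0],72,11); print(o,m)
cv2.imwrite('pics/g.png',im)
old=dict(s); old['img']=cv2.imread('pics/scene0.png'); im,o=tile(old,(372,303),72,11); print(o,proj(s,pts(c,.05)))
cv2.imwrite('pics/g0.png',im)
# plate tilt from depth: points near the expected height inside plate outline
v,u=np.mgrid[0:420,0:560]; uv=np.c_[u.ravel(),v.ravel()].astype(float)
K=np.array([[s['fx'],0,s['cx']],[0,s['fy'],s['cy']],[0,0,1]])
n=cv2.undistortPoints(uv[:,None],K,np.array(s['distortion'],float))[:,0]
T=s['world_from_camera']; d=s['range_z'].ravel()
X=(np.c_[n,np.ones(len(n))]*d[:,None])@T[:3,:3].T+T[:3,3]
L=(X[:,:2]-c[:2])@np.array([[np.cos(c[2]),-np.sin(c[2])],[np.sin(c[2]),np.cos(c[2])]])
k=(d>0)&(abs(L[:,0])<.052)&(abs(L[:,1])<.037)&(abs(X[:,2]-z-.004)<.012)&~((abs(L[:,1])<.012)&(abs(L[:,0])<.035))
A=np.c_[L[k],np.ones(k.sum())]
w=np.ones(k.sum(),bool)
for _ in range(5):
    a=np.linalg.lstsq(A[w],X[k][w,2],rcond=None)[0]; r=X[k][:,2]-A@a; w=abs(r)<.004
print('plane slope deg',np.degrees(a[:2]),'z',a[2],'expected top',z+.004,k.sum(),w.sum())
E
```

```text
now [0.5351 0.2873 0.1034] -82.06 tilt [0.1  0.   0.04] q [0.45 0.26 1.89 0.   0.99 1.88] t 11.95 w 0.113 F [ 0.   0.5 -1.8]
[0.0009, 0.0023, -0.0006, -0.002, 0.001, -0.001, 0.0]
(343, 265) [[378.8014 310.6934]
 [356.2599 295.314 ]
 [391.3153 280.6797]]
(336, 276) [[377.0342 317.7269]
 [354.9258 302.3562]
 [389.4872 287.6866]]
plane slope deg [ 0.1364 -0.1709] z 0.07018443401147498 expected top 0.07142501086367314 859 856
```

View pics/g.png

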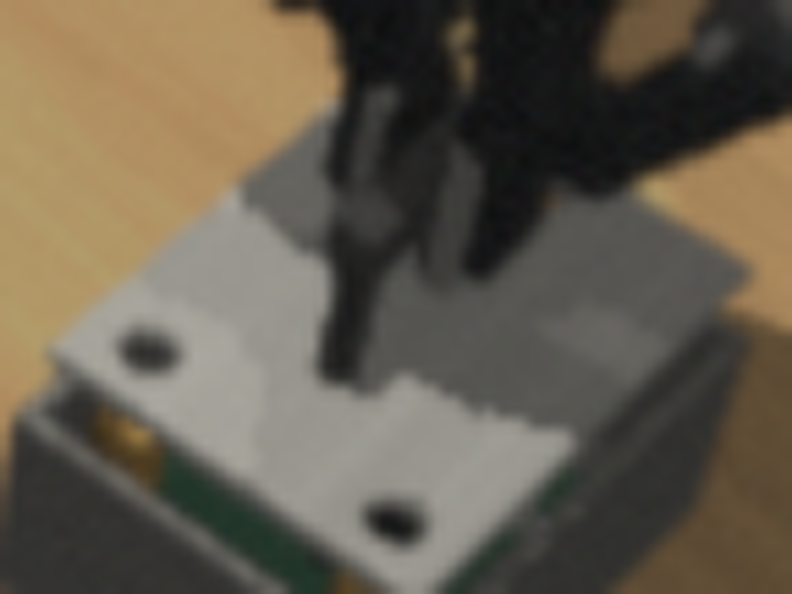

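View pics/g0.png

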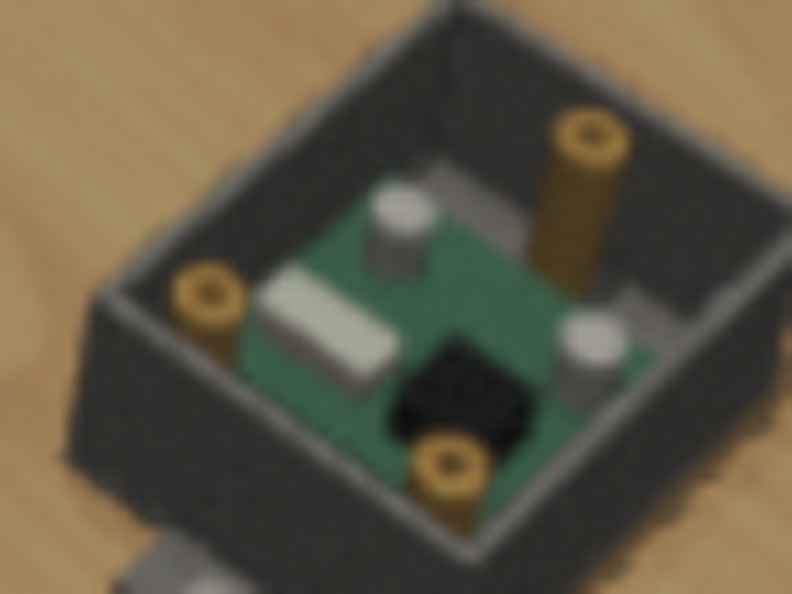

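Pillar rings in g0 are at px (354.5,302.1), (389.2,288.1) and (376.4,317.6). The visible holes in g are at (356.1,296.4) and (378.4,312.0), about 1 px toward the camera from ideal, and the depth fit shows the plate level to 0.2°. I'll nudge it back and slightly lower, then compare in both cameras.

jog_arm(increments=[[0.0007,0.001,0.0013,-0.002,0,-0.001,0],[0,0,0,0,0,0,0],[0,0,0,0,0,0,0]])

```text
time: 12.38
tool_pos: [0.537, 0.287, 0.103]
tcp_rot: [-1.271, 1.106, -1.107]
wrist_force: [-0.3, -0.5, -2.7]
width: 0.114
```

```bash
python3 plan.py .5335 .2855 .101 -82.1 1 0;  python3 - <<'E'
from h import *
np.set_printoptions(precision=4,suppress=True)
s=read_camera('scene'); t=read_camera('top'); z=readout.read_state()['tool_pos'][2]-.036
cv2.imwrite('pics/scene2.png',s['img']); cv2.imwrite('pics/top2.png',t['img'])
c=[.5346,.2864,.1387]
m=proj(t,pts(c,z+.004)); m0=proj(t,pts(c,.05)); print(m,m0)
o0=dict(t); o0['img']=cv2.imread('pics/top0.png')
a,o=tile(t,(170,210),40,10); b,ob=tile(o0,(170,215),40,10); print(o,ob)
x,os_=tile(s,(367,303),40,10); print('scene',os_, proj(s,pts(c,z+.004)))
cv2.imwrite('pics/k.png',np.vstack([np.hstack([a,b]),np.hstack([x,x*0])]))
E
```

```text
now [0.537 0.287 0.103] -82.05 tilt [0.05 0.   0.  ] q [ 0.45  0.26  1.88 -0.    0.99  1.88] t 12.38 w 0.114 F [-0.3 -0.5 -2.7]
[0.001, 0.002, -0.0037, -0.001, 0.001, -0.0, 0.0]
[[157.1495 202.2196]
 [174.1919 200.0833]
 [167.9249 227.6084]] [[158.7198 203.5278]
 [175.5143 201.4245]
 [169.36   228.5501]]
(150, 195) (150, 200)
scene (347, 288) [[378.7582 310.8654]
 [356.2273 295.4861]
 [391.2708 280.8507]]
```

View pics/k.png

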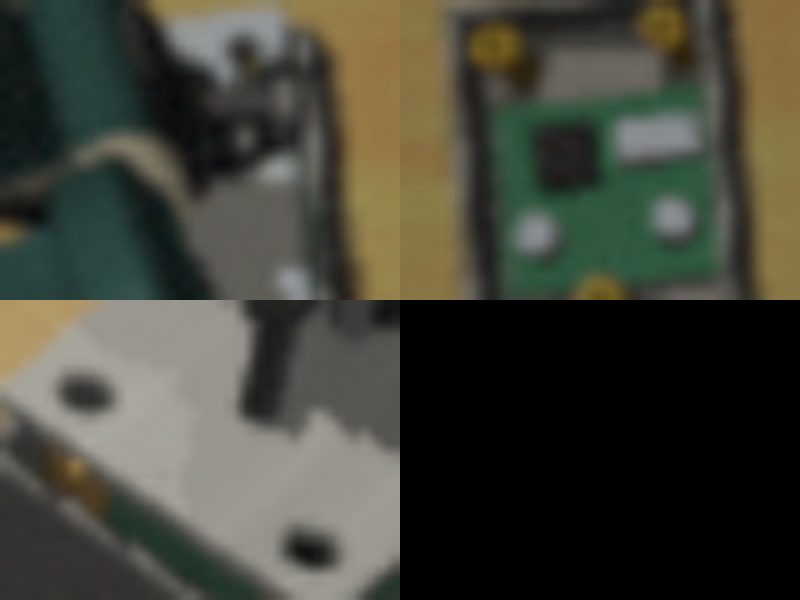

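The tool's z axis points along +x here, so my last nudge went the wrong way. It now reads about 3.6 mm high in x and 1.5 mm high in y in both cameras (top: hole (174.0,199.3) against ideal (174.4,200.7); scene: +1.3 px in row). Correcting that.

jog_arm(increments=[[0.001,0.001,-0.0038,-0.001,0,0,0],[0,0,0,0,0,0,0],[0,0,0,0,0,0,0]])

```text
time: 12.85
tool_pos: [0.5328, 0.2853, 0.1018]
tcp_rot: [-1.272, 1.107, -1.106]
wrist_force: [0.2, -0.4, -1.4]
width: 0.114
```

```bash
python3 plan.py .5334 .2856 .102 -82.1 1 0;  python3 - <<'E'
from h import *
np.set_printoptions(precision=3,suppress=True)
s=read_camera('scene'); t=read_camera('top'); z=readout.read_state()['tool_pos'][2]-.036
cv2.imwrite('pics/scene3.png',s['img']); cv2.imwrite('pics/top3.png',t['img'])
c=[.5346,.2864,.1387]
offt=np.array([.2,.5]); offs=np.array([-.45,0])
m=proj(t,pts(c,z+.0035))+offt; ms=proj(s,pts(c,z+.0035))+offs; print(m,ms)
a,_=tile(t,(170,210),40,10); a2,_=tile(t,(170,210),40,10,m); x,_=tile(s,(367,303),40,10); x2,_=tile(s,(367,303),40,10,ms)
cv2.imwrite('pics/l.png',np.vstack([np.hstack([a,a2]),np.hstack([x,x2])]))
E
```

```text
now [0.5328 0.2853 0.1018] -82.05 tilt [-0.03  0.   -0.  ] q [0.45 0.26 1.89 0.   0.99 1.88] t 12.85 w 0.114 F [ 0.2 -0.4 -1.4]
[-0.0002, -0.0002, 0.0006, 0.001, 0.001, 0.0, 0.0]
[[157.473 202.823]
 [174.496 200.689]
 [168.238 228.183]] [[378.172 311.407]
 [355.675 296.028]
 [390.68  281.389]]
```

View pics/l.png

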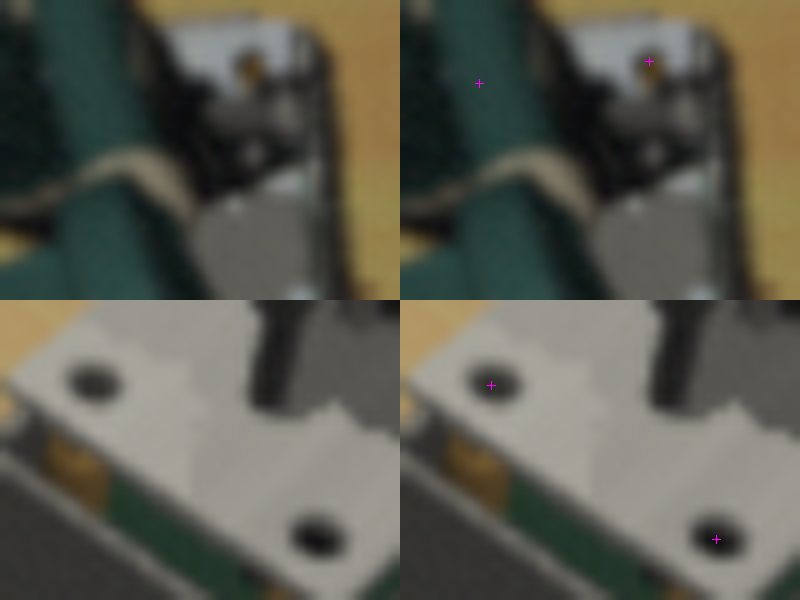

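In both cameras the visible holes are now within 0.3 px (about 1 mm) of ideal, and brass shows through the hole in the top view. One last small trim of +0.6 mm, then settle.

jog_arm(increments=[[0,0,0.0006,0,0,0,0],[0,0,0,0,0,0,0],[0,0,0,0,0,0,0],[0,0,0,0,0,0,0]])

```text
time: 13.45
tool_pos: [0.5337, 0.2855, 0.1018]
tcp_rot: [-1.272, 1.107, -1.106]
wrist_force: [-0.3, -0.3, -1.9]
width: 0.117
```

```bash
python3 - <<'E'
from h import *
for _ in range(2):
    s=readout.read_state(); print(s['time'],np.round(s['tool_pos'],4),s['width'],np.round(s['wrist_force'],1),np.abs(s['joint_vel']).max()); p=read_camera('scene')
a=cv2.imread('pics/scene0.png').astype(int); d=np.abs(a-p['img']).max(2)
for n,X in dict(spare=[.517,.012,.01],tin=[.39,.08,.02],driver=[.68,.0,.01],flask=[.38,.355,.04],blue=[.573,-.423,.01]).items():
    u=proj(p,X)[0].astype(int); print(n,np.median(d[u[1]-8:u[1]+9,u[0]-8:u[0]+9]))
E
```

```text
13.45 [0.5337 0.2855 0.1018] 0.1168619636951167 [-0.3 -0.3 -1.9] 0.0012664834659073458
13.5 [0.5336 0.2855 0.1019] 0.11481487834952028 [ 0.  -0.1 -2.6] 0.0016759381030225634
spare 10.0
tin 15.0
driver 14.0
flask 12.0
blue 11.0
```

```bash
python3 -c "
from h import *
print(bot.finish_job())"
```

```text
the job is handed in; nothing more can be done
None
```

I handed the job in at about 13.5 s of the 40 s, with the arm holding the three-hole cover over the case.

**What I did:** I found the three-hole cover and left the four-hole plate and the blue look-alike alone. I gripped the bar handle at 70 N, lifted it and turned it about 102° clockwise. The cover now hangs over the pillars with its two-hole end over the two-pillar end. One small nudge near the end went the wrong way by about 2 mm. I saw it in the pictures and corrected it.

**Last checks:**
- **Alignment:** the two visible holes were within about 0.3 px (about 1 mm) of straight over their threads, in the scene and top views. After that I trimmed 0.6 mm in the direction those residuals showed, and did not measure the holes again afterwards. The third hole was hidden behind the gripper, so its position is worked out from the cover's fitted pose.
- **Level:** the tool tilt read under 0.1°. A depth fit taken two small moves earlier showed the plate level to 0.2°.
- **Height:** the arm's readings put the plate about 16 mm above the pillars and the depth camera about 14.5 mm. The two disagree by about 1.2 mm.
- **Stillness and grip:** the joints were still, the opening was steady at about 10 mm on the bar, and the wrist carried about 2 N, which fits the cover's weight alone. I saw no sign of the cover touching the case.
- **Other items:** I compared before and after pictures at the four-hole plate, tin, screwdriver, flask and blue plate. They differed by 10 to 15 grey levels, which I took as picture noise. I did not compare the dish, meter or brass wool cup, but the arm never went near them at low height.

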